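Lock in the pilot valves and close the interlock handle

TASK

Get the pilot block ready for a test run: make sure that all three yellow-capped push-push valves are locked in, then swing the black handle over towards the robot and down until it is fully home, and let go. Each cap springs back to the same height whether or not its valve is locked in, so feel each one; the handle stops short while any valve is out. Leave the other things on the bench where they lie.

Things in the scene. Friction and masses are not known exactly. Their poses are not given: they have to be found in the camera images.
- pilot_block: blue block fixed to the bench, 110 (x) x 170 (y) x 60 mm high with a black band round its foot; origin at the centre of its underside. Its -x side faces roughly the robot. Three yellow caps stand in a row along its y on top, 54 mm apart, 20 mm to the -x side of its middle. A U-shaped handle straddles it.
- cap0_rest (a point): fixed point: centre of the top face of the yellow cap at the block's -y end when nobody presses it, 105 mm above the bench; it does not move with the cap. All three caps are alike: 34 mm across (flat top 24 mm), 45 mm out of the block, pushed straight down at most 33.7 mm against a light spring (1.6 to 3.3 N); each always comes back up when let go, whatever its valve's state.
- cap1_rest (a point): the same point for the middle cap. What one feels (all caps): valve out: the cap meets the hidden valve after 6 mm of light travel, there the force jumps from 2 to about 9 N; valve locked in: it meets it only after 18 to 26 mm, there the force jumps from 3 to about 11.5 N.
- cap2_rest (a point): the same point for the cap at the block's +y end. All caps: pressing right to the hard bottom (33.7 mm down, some 14 N just before it) and letting the cap come all the way up changes its valve over, out to locked in or back, like a retractable pen; a press of 28 mm or less leaves it as it was. At the start at least one valve is out; otherwise any mix is possible.
- handle (a joint): angle of the U-shaped black handle about the pivot, rad: 0 = standing straight up, negative = leaning away from the robot (as at the start, -0.65 to -0.4), growing as it swings towards the robot and down; 1.571 = fully home, level, its bar in front of the block (hard stop). It is stiff and stays where it is left (2 to 7 N at the bar move it). With any valve out it stops dead at about 1.25, its bar about 40 mm too high.
- handle_grip (a point): middle of the handle's round bar (18 mm diameter, 180 mm free between the two arms, lying along the block's y), 125 mm from the pivot. The two flat arms run down outside the block's ends, 198 mm apart.
- handle_pivot (a point): fixed point on the handle's hinge axis, in the middle of the block: 25 mm to the +x side of the block's middle, 45 mm above the bench. The axis is the block's y.
- coupler: steel and brass quick coupler, 102 x 30 x 30 mm, lying on the table; origin under its middle
- sensor: pressure sensor with black plug, 142 x 28 x 28 mm, lying on the table; origin under its middle
- wrench: open wrench, 180 mm long, lying flat; origin under its middle
- extrusion: aluminium profile 40 x 300 x 40 mm lying beyond the block (long axis its y); origin under its middle
- tee_valve: steel tee fitting with a yellow-handled ball valve, 133 mm long, 110 mm with the handle; origin under the middle of its tee
- short_profile: short aluminium profile 160 x 40 x 20 mm; origin under its middle
- fittings_bin: open blue bin 120 x 160 x 50 mm with fittings; origin under its middle

How it is judged:
At the end, for the whole second after the job is handed in: The handle is at rest fully home (joint above 1.50 rad, stop at 1.571), which the block allows only with all three valves locked in, and the other loose things listed lie within 30 mm of where they were (value of joint handle above 1.5 rad and velocity of joint handle between -0.05 and 0.05 rad/s and distance of each of coupler, sensor, wrench, extrusion, tee_valve, short_profile, fittings_bin from where it was at the start of the episode below 0.03 m); the robot touches nothing.
It fails at once if a bystander is pushed more than 30 mm from its place (distance of any of coupler, sensor, wrench, extrusion, tee_valve, short_profile, fittings_bin from where it was at the start of the episode above 0.03 m).
It also fails if it takes over 72 s, if anything falls off the work surface, if the arm or the gripper's body presses on something with over 40 N, if the wrist force passes 120 N, or if a joint passes its speed limit or range.

ROBOT

A 7-joint arm with a two-finger parallel gripper is mounted at the origin on the work surface. World frame = base frame: x ahead of the robot, y to its left, z up, the work surface at z = 0. Lengths are in m, angles in rad, forces in N, time in s.
With the tool pointing down it reaches from about 0.4 to 0.85 m from the base axis. Payload 4.4 kg.
Tool frame: the origin (TCP) lies midway between the tips of the shut fingers; the grasp point (between the pads) lies 19 mm behind it; z points along the fingers, y is the line along which they close (so a half turn about z gives the same grasp; the last joint's range is limited). The gripper opens to 94 mm and grips with 3 to 60 N. Pads are 16 mm wide; open, the fingers measure 119 mm over their backs; the gripper's body (75 mm by 177 mm) begins 78 mm behind the grasp point.
Start: joints at [-1.274, 0.628, 0.038, 1.517, -0.027, 0.996, -0.02], TCP at [0.231, 0.608, 0.205] pointing down, gripper open.
Joint ranges: [-3.06, 3.06], [-0.37, 2.12], [-1.25, 1.32], [0.18, 2.47], [-1.1, 4.24], [0.23, 1.98], [-2.94, 2.94]. Speed limits (rad/s): [2.57, 2.57, 3.14, 3.14, 3.14, 3.14, 3.14].

INTERFACE

Orientations are given as [roll, pitch, yaw] about the fixed x, y, z axes, in that order (R = Rz(yaw) Ry(pitch) Rx(roll)).
In Python, from cell import arm, vision, hand_in gives the robot as it stands.
- The arm moves only by the tool carry_out, never from a script. Its argument "series" is a list of rows, each an object of numbers: "dx", "dy", "dz": the shift along the tool's x, y, z in cm; "turn": the turn about the tool's z in rad; "jaw": the finger opening in cm, from 0 to 9.4. In form: [{"dx": .., "dy": .., "dz": .., "turn": .., "jaw": ..}, ...]. A call has 1 to 12 rows; each row shifts and turns the commanded pose from where the row before left it, along the tool's axes as they then stand; what a row does not reach is not made up. A row lasts 1/12 s, in which the tool goes at most 41.7 mm and 7.16 degrees, less where a joint would pass 70% of its speed; a pose out of reach is approached as far as the arm can. A call with a gripper value outside its range is refused whole. The fingers move at their own pace and stop on an object; "squeeze" is the grip in N (left out, the last holds). Time passes only in rows, so rows that do not move let the fingers close. It gives the time, the measured TCP pose, the force, the opening and the grip force at its end, in the units of the state.
- arm.state(): the state, without advancing time (a new reading comes with each control period).
- vision.grab_frame(name): name is "scene" or "top" or "wrist"; returns (picture, depth): 400x640x3 uint8, red, green, blue; 400x640 float32, m along the optical axis (not along the pixel's ray), 0 where there is no reading.
- vision.camera_info(name): a dict with "intrinsics" (3x3 intrinsics, pixels), "R" (3x3) and "t" (3): a world point X has camera coordinates R X + t. Camera axes: x right, y down, z forward; pixel columns grow to the right and rows downward; lengths in m; the calibration is good to about 2 mm. A picture is of the moment at which its call begins: read the wrist's pose just before it. camera_info takes no time and is no camera call; for the wrist camera it gives the pose at the moment of the call.
- hand_in(): hands the job in; it is judged then, once.
The state is a dict: "time": time; "q": joint angles; "qvel": joint speeds; "tau": joint torques, N m; "eef_pos": TCP position; "ee_rot": TCP orientation; "contact_force": force on the tool from outside, world axes, zero at the start; "torque": the same for the moment, N m; "finger_gap": finger opening in m; "finger_force": force on a finger pad.
Only numpy, scipy, OpenCV 4.12 (cv2) and the standard library are available. Lean on these libraries where they do the work, as an engineer would, in place of code of your own. Each camera call takes 0.05 s, during which the arm holds its last target. There are 200 camera calls.

## Working session

There is one attempt and no reset: what is moved stays moved. The work goes in short steps, Python scripts to look and compute and a tool call to move; the robot and the scene stay as the last step left them, time stands still between calls to the robot, and variables do not carry over. Pictures are saved under pics/ and viewed, at most 10 in all, crops included, and the job is handed in when it is done.

Besides the shell and the picture viewer there is one more tool, called after "Request:" as name(argument=value, ...), one argument or row to a line, values as JSON. carry_out: Moves the arm, as the interface text tells. Its arguments: {"type":"object","properties":{"series":{"type":"array"},"squeeze":{"type":"number"}},"required":["series"]}

```bash
mkdir -p pics; cat > h.py <<'E'
import numpy as np,cv2
from cell import arm,vision,hand_in
def world(name):
    ci=vision.camera_info(name); im,d=vision.grab_frame(name)
    K=np.array(ci["intrinsics"]);R=np.array(ci["R"]);t=np.array(ci["t"])
    v,u=np.mgrid[:400,:640]
    P=np.stack([(u-K[0,2])/K[0,0]*d,(v-K[1,2])/K[1,1]*d,d],-1)
    W=(P-t)@R
    W[d==0]=np.nan
    return im,W
E
python3 - <<'E'
from h import *
s=arm.state();print({k:np.round(v,3).tolist() for k,v in s.items()})
for n in("top","scene"):
    im,W=world(n);cv2.imwrite(f"pics/{n}0.png",im[:,:,::-1]);np.save(f"pics/{n}0.npy",W)
    hsv=cv2.cvtColor(im,cv2.COLOR_RGB2HSV)
    m=((hsv[...,0]>20)&(hsv[...,0]<35)&(hsv[...,1]>130)&(hsv[...,2]>100)).astype(np.uint8)
    k,l,st,c=cv2.connectedComponentsWithStats(m)
    for i in range(1,k):
        if st[i,4]>15:
            p=W[l==i]; z=np.nanmax(p[:,2]); q=p[p[:,2]>z-.006]
            print(n,st[i],c[i].round(),np.nanmean(q,0).round(4),len(q),z.round(4))
E
```

```text
{'time': 0.0, 'q': [-1.274, 0.629, 0.038, 1.518, -0.027, 0.996, -0.02], 'qvel': [0.0, -0.001, -0.0, 0.001, 0.001, -0.001, -0.0], 'tau': [-0.001, -54.975, 1.144, -18.663, -0.052, 0.024, 0.0], 'eef_pos': [0.23, 0.607, 0.205], 'ee_rot': [-3.14, 0.0, 2.779], 'contact_force': [0.265, 0.782, -0.163], 'torque': [-0.006, 0.001, 0.028], 'finger_force': 0.0, 'finger_gap': 0.094}
top [108 162  33  12 278] [124. 167.] [0.6635 0.6408 0.1699] 35 0.1741
top [381 167  21  10 116] [391. 172.] [ 0.6786 -0.214   0.0441] 3 0.0462
top [184 169  12   8  57] [189. 172.] [0.6847 0.4751 0.035 ] 19 0.0387
top [211 179  12   8  60] [216. 182.] [0.6446 0.3806 0.0356] 14 0.0401
top [414 180   7   6  32] [417. 183.] [ 0.6393 -0.2975  0.03  ] 17 0.0332
top [359 205   9  10  70] [363. 209.] [ 0.5314 -0.1051  0.1114] 7 0.1146
top [342 210  10   9  71] [347. 214.] [ 0.5207 -0.0541  0.1073] 26 0.1118
top [326 214  10  10  75] [331. 218.] [ 0.5052 -0.004   0.1079] 21 0.1121
top [429 258   6   8  36] [432. 261.] [ 0.3705 -0.331   0.0292] 13 0.0328
scene [306 173  10  16 140] [310. 181.] [ 0.5383 -0.1005  0.1021] 48 0.1053
scene [320 180  11  16 149] [325. 188.] [ 0.5242 -0.0481  0.1031] 47 0.1064
scene [335 187  11  17 154] [340. 195.] [0.5092 0.0024 0.1024] 55 0.1057
scene [245 190  18  12 100] [253. 196.] [ 0.6796 -0.2083  0.0311] 81 0.0347
scene [391 321  15  11  52] [398. 326.] [0.6491 0.386  0.0303] 52 0.0333
scene [408 360  18  13  73] [417. 366.] [0.686  0.4799 0.0324] 40 0.0369
scene [504 386  24  14 206] [514. 394.] [0.6616 0.6523 0.1658] 191 0.1689
```

View pics/top0.png

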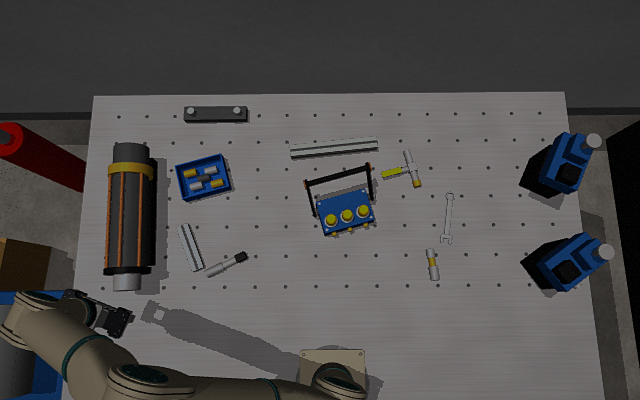

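View pics/scene0.png

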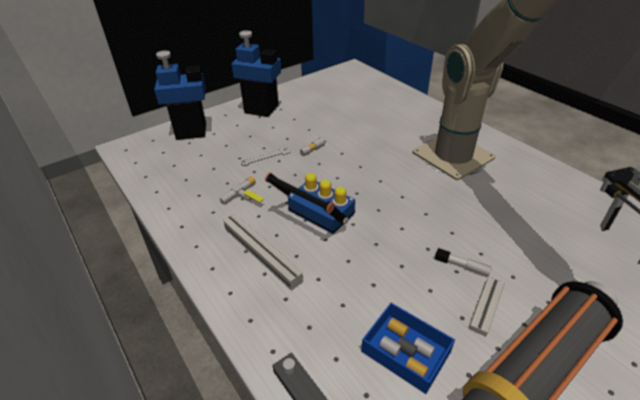

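The top view shows the block at about (347,212) with its three caps in front, the handle bar at about (338,175) leaning away, the tee valve at (405,172) and the extrusion at (335,148). The scene view agrees. Block yaw is about 0.27 rad. I'll turn the tool to match and fly above the middle cap.

Request:
carry_out(
  series=[
    {"turn": -0.105, "jaw": 0},
    {"turn": -0.105, "jaw": 0},
    {"turn": -0.105, "jaw": 0},
    {"turn": -0.105, "jaw": 0},
    {"turn": -0.105, "jaw": 0},
    {"turn": -0.105, "jaw": 0},
  ],
  squeeze=10,
)

```text
invalid input at $.series[0]: expected keys dx, dy, dz, turn, jaw
```

Request:
carry_out(
  series=[
    {"dx": -0.5, "dy": -3.2},
    {"dx": -0.5, "dy": -3.2},
    {"dx": -0.5, "dy": -3.2},
    {"dx": -0.5, "dy": -3.2},
    {"dx": -0.5, "dy": -3.2},
    {"dx": -0.5, "dy": -3.2},
    {"dx": -0.5, "dy": -3.2},
    {"dx": -0.5, "dy": -3.2},
    {"dx": -0.5, "dy": -3.2},
    {"dx": -0.5, "dy": -3.2},
    {"dx": -0.5, "dy": -3.2},
    {"dx": -0.5, "dy": -3.2},
  ],
)

```text
invalid input at $.series[0]: expected keys dx, dy, dz, turn, jaw
```

Request:
carry_out(
  series=[
    {"dx": 0, "dy": 0, "dz": 0, "turn": -0.105, "jaw": 0},
    {"dx": 0, "dy": 0, "dz": 0, "turn": -0.105, "jaw": 0},
    {"dx": 0, "dy": 0, "dz": 0, "turn": -0.105, "jaw": 0},
    {"dx": 0, "dy": 0, "dz": 0, "turn": -0.105, "jaw": 0},
    {"dx": 0, "dy": 0, "dz": 0, "turn": -0.105, "jaw": 0},
    {"dx": 0, "dy": 0, "dz": 0, "turn": -0.105, "jaw": 0},
  ],
  squeeze=10,
)

```text
time: 0.6
eef_pos: [0.2306, 0.6074, 0.205]
ee_rot: [-3.141, -0.001, -2.869]
contact_force: [-0.3, 0.1, 0.3]
finger_gap: 0.0573
finger_force: 0.0
```

Request:
carry_out(
  series=[
    {"dx": -0.5, "dy": -3.2, "dz": 0, "turn": 0, "jaw": 0},
    {"dx": -0.5, "dy": -3.2, "dz": 0, "turn": 0, "jaw": 0},
    {"dx": -0.5, "dy": -3.2, "dz": 0, "turn": 0, "jaw": 0},
    {"dx": -0.5, "dy": -3.2, "dz": 0, "turn": 0, "jaw": 0},
    {"dx": -0.5, "dy": -3.2, "dz": 0, "turn": 0, "jaw": 0},
    {"dx": -0.5, "dy": -3.2, "dz": 0, "turn": 0, "jaw": 0},
    {"dx": -0.5, "dy": -3.2, "dz": 0, "turn": 0, "jaw": 0},
    {"dx": -0.5, "dy": -3.2, "dz": 0, "turn": 0, "jaw": 0},
    {"dx": -0.5, "dy": -3.2, "dz": 0, "turn": 0, "jaw": 0},
    {"dx": -0.5, "dy": -3.2, "dz": 0, "turn": 0, "jaw": 0},
    {"dx": -0.5, "dy": -3.2, "dz": 0, "turn": 0, "jaw": 0},
    {"dx": -0.5, "dy": -3.2, "dz": 0, "turn": 0, "jaw": 0},
  ],
)

```text
time: 1.6
eef_pos: [0.3901, 0.2515, 0.2053]
ee_rot: [-3.141, -0.0, -2.874]
contact_force: [-0.5, 0.8, -0.2]
finger_gap: 0.0005
finger_force: 0.0
```

Request:
carry_out(
  series=[
    {"dx": -0.4, "dy": -3.2, "dz": 0, "turn": 0, "jaw": 0},
    {"dx": -0.4, "dy": -3.2, "dz": 0, "turn": 0, "jaw": 0},
    {"dx": -0.4, "dy": -3.2, "dz": 0, "turn": 0, "jaw": 0},
    {"dx": -0.4, "dy": -3.2, "dz": 0, "turn": 0, "jaw": 0},
    {"dx": -0.4, "dy": -3.2, "dz": 0, "turn": 0, "jaw": 0},
    {"dx": -0.4, "dy": -3.2, "dz": 0, "turn": 0, "jaw": 0},
    {"dx": -0.4, "dy": -3.2, "dz": 0, "turn": 0, "jaw": 0},
    {"dx": -0.4, "dy": -3.2, "dz": 0, "turn": 0, "jaw": 0},
    {"dx": -0.4, "dy": -3.2, "dz": 0, "turn": 0, "jaw": 0},
    {"dx": -0.4, "dy": -3.2, "dz": 0, "turn": 0, "jaw": 0},
    {"dx": 0, "dy": 0, "dz": 0, "turn": 0, "jaw": 0},
    {"dx": 0, "dy": 0, "dz": 0, "turn": 0, "jaw": 0},
  ],
)

```text
time: 2.6
eef_pos: [0.5129, -0.0468, 0.205]
ee_rot: [-3.141, -0.001, -2.879]
contact_force: [-0.3, 0.1, -0.1]
finger_gap: 0.0009
finger_force: 0.0
```

```bash
cat > look.py <<'E'
from h import *
import sys
s=arm.state();print(np.round(s["eef_pos"],4),np.round(s["ee_rot"],3),np.round(s["q"],2),np.round(s["contact_force"],2))
im,W=world("wrist");cv2.imwrite(f"pics/{sys.argv[1]}.png",im[:,:,::-1]);np.save(f"pics/{sys.argv[1]}.npy",W)
hsv=cv2.cvtColor(im,cv2.COLOR_RGB2HSV)
m=((hsv[...,0]>20)&(hsv[...,0]<35)&(hsv[...,1]>130)&(hsv[...,2]>100)).astype(np.uint8)
k,l,st,c=cv2.connectedComponentsWithStats(m)
for i in range(1,k):
    if st[i,4]>60:
        p=W[l==i]; p=p[~np.isnan(p[:,2])]; z=np.percentile(p[:,2],95); q=p[abs(p[:,2]-z)<.003]
        print(st[i],c[i].round(),(q.min(0)+q.max(0))/2,q.mean(0).round(4),np.ptp(q,axis=0).round(3),len(q))
E
python3 look.py w1
```

```text
[ 0.5129 -0.0468  0.205 ] [-3.141e+00 -1.000e-03 -2.879e+00] [ 0.08  0.44 -0.07  1.89  0.04  0.82  1.83] [-0.28  0.06 -0.11]
[100   0   9  14 103] [104.   6.] [ 0.38116629 -0.3294187   0.02695375] [ 0.3809 -0.3297  0.0266] [0.014 0.01  0.004] 93
[245 191  32  31 737] [260. 206.] [ 0.53661405 -0.10562361  0.10551797] [ 0.5366 -0.1054  0.1055] [0.027 0.028 0.004] 563
[298 191  30  31 739] [313. 206.] [ 0.52235842 -0.05383908  0.10557104] [ 0.5225 -0.0538  0.1054] [0.027 0.028 0.004] 574
[350 190  31  31 739] [365. 205.] [ 0.50853228 -0.00224707  0.10556637] [ 0.5082 -0.0023  0.1053] [0.027 0.027 0.004] 566
[106 225   8  13  61] [109. 232.] [ 0.64206925 -0.29634792  0.02842457] [ 0.6419 -0.2968  0.0285] [0.017 0.01  0.003] 60
[145 267  52  15 706] [171. 274.] [ 0.67800142 -0.20942009  0.03387974] [ 0.6783 -0.2087  0.0336] [0.033 0.068 0.004] 695
```

View pics/w1.png

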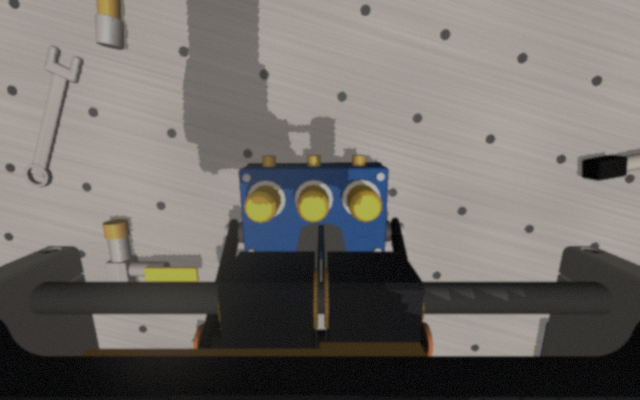

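The wrist view shows the three caps at pixels (260,206), (313,206) and (365,205), measured to about 1 mm. Next I'll feel the middle cap, 13 mm in.

Request:
carry_out(
  series=[
    {"dx": -0.37, "dy": -0.46, "dz": 2.5, "turn": 0, "jaw": 0},
    {"dx": -0.37, "dy": -0.46, "dz": 2.5, "turn": 0, "jaw": 0},
    {"dx": 0, "dy": 0, "dz": 2.5, "turn": 0, "jaw": 0},
    {"dx": 0, "dy": 0, "dz": 1.5, "turn": 0, "jaw": 0},
    {"dx": 0, "dy": 0, "dz": 0.5, "turn": 0, "jaw": 0},
    {"dx": 0, "dy": 0, "dz": 0.5, "turn": 0, "jaw": 0},
    {"dx": 0, "dy": 0, "dz": 0.5, "turn": 0, "jaw": 0},
    {"dx": 0, "dy": 0, "dz": 0.3, "turn": 0, "jaw": 0},
    {"dx": 0, "dy": 0, "dz": 0.5, "turn": 0, "jaw": 0},
    {"dx": 0, "dy": 0, "dz": 0, "turn": 0, "jaw": 0},
    {"dx": 0, "dy": 0, "dz": 0, "turn": 0, "jaw": 0},
  ],
)

```text
time: 3.57
eef_pos: [0.5227, -0.0506, 0.0939]
ee_rot: [3.141, 0.001, -2.874]
contact_force: [-2.4, 1.4, 9.5]
finger_gap: 0.0003
finger_force: 4.7
```

Middle valve is out (9.5 N at 11 mm). Pressing it to the bottom.

Request:
carry_out(
  series=[
    {"dx": 0, "dy": 0, "dz": 0.5, "turn": 0, "jaw": 0},
    {"dx": 0, "dy": 0, "dz": 0.5, "turn": 0, "jaw": 0},
    {"dx": 0, "dy": 0, "dz": 0.5, "turn": 0, "jaw": 0},
    {"dx": 0, "dy": 0, "dz": 0.5, "turn": 0, "jaw": 0},
    {"dx": 0, "dy": 0, "dz": 0.3, "turn": 0, "jaw": 0},
    {"dx": 0, "dy": 0, "dz": 0.2, "turn": 0, "jaw": 0},
    {"dx": 0, "dy": 0, "dz": 0, "turn": 0, "jaw": 0},
    {"dx": 0, "dy": 0, "dz": 0, "turn": 0, "jaw": 0},
  ],
)

```text
time: 4.23
eef_pos: [0.5229, -0.0506, 0.0712]
ee_rot: [3.141, 0.002, -2.874]
contact_force: [-7.1, 2.5, 29.0]
finger_gap: 0.0007
finger_force: 14.4
```

Hard bottom (29 N). Let it up fully and feel again.

Request:
carry_out(
  series=[
    {"dx": 0, "dy": 0, "dz": -1, "turn": 0, "jaw": 0},
    {"dx": 0, "dy": 0, "dz": -1, "turn": 0, "jaw": 0},
    {"dx": 0, "dy": 0, "dz": -1, "turn": 0, "jaw": 0},
    {"dx": 0, "dy": 0, "dz": -1, "turn": 0, "jaw": 0},
    {"dx": 0, "dy": -0.3, "dz": -0.8, "turn": 0, "jaw": 0},
    {"dx": 0, "dy": 0, "dz": 0, "turn": 0, "jaw": 0},
    {"dx": 0, "dy": 0, "dz": 0.6, "turn": 0, "jaw": 0},
    {"dx": 0, "dy": 0, "dz": 0.6, "turn": 0, "jaw": 0},
    {"dx": 0, "dy": 0, "dz": 0.6, "turn": 0, "jaw": 0},
    {"dx": 0, "dy": 0, "dz": 0.6, "turn": 0, "jaw": 0},
    {"dx": 0, "dy": 0, "dz": 0, "turn": 0, "jaw": 0},
    {"dx": 0, "dy": 0, "dz": 0, "turn": 0, "jaw": 0},
  ],
)

```text
time: 5.23
eef_pos: [0.5228, -0.0548, 0.0906]
ee_rot: [3.141, -0.002, -2.874]
contact_force: [1.0, -0.9, 1.4]
finger_gap: 0.0006
finger_force: 1.0
```

Middle valve is now locked (1.4 N at 14 mm). On to the +y cap.

Request:
carry_out(
  series=[
    {"dx": 0, "dy": 0, "dz": -1.5, "turn": 0, "jaw": 0},
    {"dx": 0, "dy": 0, "dz": -1.7, "turn": 0, "jaw": 0},
    {"dx": 0, "dy": 1.8, "dz": 0, "turn": 0, "jaw": 0},
    {"dx": 0, "dy": 1.8, "dz": 0, "turn": 0, "jaw": 0},
    {"dx": 0, "dy": 1.8, "dz": 0, "turn": 0, "jaw": 0},
    {"dx": 0, "dy": 0, "dz": 0.6, "turn": 0, "jaw": 0},
    {"dx": 0, "dy": 0, "dz": 0.6, "turn": 0, "jaw": 0},
    {"dx": 0, "dy": 0, "dz": 0.6, "turn": 0, "jaw": 0},
    {"dx": 0, "dy": 0, "dz": 0.6, "turn": 0, "jaw": 0},
    {"dx": 0, "dy": 0, "dz": 0.6, "turn": 0, "jaw": 0},
    {"dx": 0, "dy": 0, "dz": 0, "turn": 0, "jaw": 0},
    {"dx": 0, "dy": 0, "dz": 0, "turn": 0, "jaw": 0},
  ],
)

```text
time: 6.23
eef_pos: [0.5087, -0.0035, 0.0929]
ee_rot: [-3.141, -0.001, -2.875]
contact_force: [-0.4, -1.5, 2.0]
finger_gap: 0.0007
finger_force: 0.9
```

The +y valve is already locked (2.0 N at 12 mm). On to the -y cap.

Request:
carry_out(
  series=[
    {"dx": 0, "dy": 0, "dz": -1.5, "turn": 0, "jaw": 0},
    {"dx": 0, "dy": 0, "dz": -1.5, "turn": 0, "jaw": 0},
    {"dx": 0, "dy": -2.65, "dz": 0, "turn": 0, "jaw": 0},
    {"dx": 0, "dy": -2.65, "dz": 0, "turn": 0, "jaw": 0},
    {"dx": 0, "dy": -2.65, "dz": 0, "turn": 0, "jaw": 0},
    {"dx": 0, "dy": -2.65, "dz": 0, "turn": 0, "jaw": 0},
    {"dx": 0, "dy": 0, "dz": 0.6, "turn": 0, "jaw": 0},
    {"dx": 0, "dy": 0, "dz": 0.8, "turn": 0, "jaw": 0},
    {"dx": 0, "dy": 0, "dz": 0.8, "turn": 0, "jaw": 0},
    {"dx": 0, "dy": 0, "dz": 0.8, "turn": 0, "jaw": 0},
    {"dx": 0, "dy": 0, "dz": 0, "turn": 0, "jaw": 0},
    {"dx": 0, "dy": 0, "dz": 0, "turn": 0, "jaw": 0},
  ],
)

```text
time: 7.23
eef_pos: [0.5369, -0.1043, 0.0934]
ee_rot: [-3.141, -0.0, -2.873]
contact_force: [-1.2, -2.4, 9.4]
finger_gap: 0.0003
finger_force: 4.6
```

The -y valve is out (9.4 N). Press it to the bottom, let it up and feel again.

Request:
carry_out(
  series=[
    {"dx": 0, "dy": 0, "dz": 0.5, "turn": 0, "jaw": 0},
    {"dx": 0, "dy": 0, "dz": 0.5, "turn": 0, "jaw": 0},
    {"dx": 0, "dy": 0, "dz": 0.5, "turn": 0, "jaw": 0},
    {"dx": 0, "dy": 0, "dz": 0.5, "turn": 0, "jaw": 0},
    {"dx": 0, "dy": 0, "dz": 0.3, "turn": 0, "jaw": 0},
    {"dx": 0, "dy": 0, "dz": 0.2, "turn": 0, "jaw": 0},
    {"dx": 0, "dy": 0, "dz": 0, "turn": 0, "jaw": 0},
    {"dx": 0, "dy": 0, "dz": 0, "turn": 0, "jaw": 0},
  ],
)

```text
time: 7.9
eef_pos: [0.5372, -0.1043, 0.0712]
ee_rot: [-3.14, 0.001, -2.873]
contact_force: [-5.6, -1.3, 28.7]
finger_gap: 0.0004
finger_force: 14.4
```

Request:
carry_out(
  series=[
    {"dx": 0, "dy": 0, "dz": -1, "turn": 0, "jaw": 0},
    {"dx": 0, "dy": 0, "dz": -1, "turn": 0, "jaw": 0},
    {"dx": 0, "dy": 0, "dz": -1, "turn": 0, "jaw": 0},
    {"dx": 0, "dy": 0, "dz": -1, "turn": 0, "jaw": 0},
    {"dx": 0, "dy": 0, "dz": -0.8, "turn": 0, "jaw": 0},
    {"dx": 0, "dy": 0, "dz": 0, "turn": 0, "jaw": 0},
    {"dx": 0, "dy": 0, "dz": 0.6, "turn": 0, "jaw": 0},
    {"dx": 0, "dy": 0, "dz": 0.6, "turn": 0, "jaw": 0},
    {"dx": 0, "dy": 0, "dz": 0.6, "turn": 0, "jaw": 0},
    {"dx": 0, "dy": 0, "dz": 0.6, "turn": 0, "jaw": 0},
    {"dx": 0, "dy": 0, "dz": 0, "turn": 0, "jaw": 0},
    {"dx": 0, "dy": 0, "dz": 0, "turn": 0, "jaw": 0},
  ],
)

```text
time: 8.9
eef_pos: [0.5366, -0.1046, 0.0916]
ee_rot: [3.141, -0.001, -2.874]
contact_force: [0.6, 1.0, 1.4]
finger_gap: 0.0003
finger_force: 0.9
```

All three are locked in. Now I'll find the bar from the first top and scene depth maps.

```bash
python3 - <<'E'
import numpy as np
o=np.array([.5659,-.0421]);X=np.array([.966,.259]);Y=np.array([-.259,.966])
for n in("top","scene"):
    W=np.load(f"pics/{n}0.npy").reshape(-1,3);d=W[:,:2]-o
    a=d@X;b=d@Y;m=(abs(b)<.08)&(a>.02)&(a<.12)&(W[:,2]>.115)&(W[:,2]<.2)
    print(n,m.sum(),np.percentile(a[m],[5,50,95]).round(4),np.percentile(W[m,2],[5,50,95]).round(4))
    print(np.arctan2(np.median(a[m]),np.median(W[m,2])-.045))
E
```

```text
top 294 [0.0624 0.0691 0.0782] [0.147  0.1542 0.1592]
0.5643231498003802
scene 345 [0.0687 0.0775 0.0818] [0.1429 0.1516 0.1553]
0.6285569707180719
```

Request:
carry_out(
  series=[
    {"dx": 0, "dy": 0, "dz": -3, "turn": 0, "jaw": 0},
    {"dx": 0, "dy": 0, "dz": -4, "turn": 0, "jaw": 0},
    {"dx": 0, "dy": 0, "dz": -4, "turn": 0, "jaw": 0},
    {"dx": -2, "dy": 0.9, "dz": 0, "turn": 0, "jaw": 0},
    {"dx": -3, "dy": 0.9, "dz": 0, "turn": 0, "jaw": 0},
    {"dx": -3, "dy": 0.9, "dz": 0, "turn": 0, "jaw": 0},
    {"dx": -3, "dy": 0.9, "dz": 0, "turn": 0, "jaw": 0},
    {"dx": -3, "dy": 0.9, "dz": 0, "turn": 0, "jaw": 0},
    {"dx": -2, "dy": 0.8, "dz": 0, "turn": 0, "jaw": 0},
    {"dx": 0, "dy": 0, "dz": 0, "turn": 0, "jaw": 0},
    {"dx": 0, "dy": 0, "dz": 0, "turn": 0, "jaw": 0},
  ],
)

```text
time: 9.82
eef_pos: [0.677, -0.0105, 0.2014]
ee_rot: [3.141, -0.002, -2.873]
contact_force: [0.0, -0.7, 0.4]
finger_gap: 0.0005
finger_force: 0.0
```

Request:
carry_out(
  series=[
    {"dx": 0, "dy": 0, "dz": 2, "turn": 0, "jaw": 0},
    {"dx": 0, "dy": 0, "dz": 2, "turn": 0, "jaw": 0},
    {"dx": 0, "dy": 0, "dz": 2, "turn": 0, "jaw": 0},
    {"dx": 0, "dy": 0, "dz": 0, "turn": 0, "jaw": 0},
    {"dx": 0, "dy": 0, "dz": 0, "turn": 0, "jaw": 0},
  ],
)

```text
time: 10.23
eef_pos: [0.6756, -0.0129, 0.1418]
ee_rot: [3.142, -0.003, -2.876]
contact_force: [-0.7, 0.1, 0.6]
finger_gap: 0.0003
finger_force: 0.0
```

Behind the bar now, with no contact. Drag it toward the robot.

Request:
carry_out(
  series=[
    {"dx": 1.5, "dy": 0, "dz": 0, "turn": 0, "jaw": 0},
    {"dx": 1.0, "dy": 0, "dz": 0, "turn": 0, "jaw": 0},
    {"dx": 1.0, "dy": 0, "dz": 0, "turn": 0, "jaw": 0},
    {"dx": 1.2, "dy": 0, "dz": 0, "turn": 0, "jaw": 0},
    {"dx": 1.2, "dy": 0, "dz": 0, "turn": 0, "jaw": 0},
    {"dx": 1.2, "dy": 0, "dz": 0, "turn": 0, "jaw": 0},
    {"dx": 1.2, "dy": 0, "dz": 0, "turn": 0, "jaw": 0},
    {"dx": 1.2, "dy": 0, "dz": 0, "turn": 0, "jaw": 0},
  ],
)

```text
time: 10.9
eef_pos: [0.591, -0.0364, 0.147]
ee_rot: [-3.139, 0.013, -2.874]
contact_force: [3.9, 1.0, 3.8]
finger_gap: 0.0007
finger_force: 2.3
```

Request:
carry_out(
  series=[
    {"dx": 1.2, "dy": 0, "dz": 0.2, "turn": 0, "jaw": 0},
    {"dx": 1.2, "dy": 0, "dz": 0.2, "turn": 0, "jaw": 0},
    {"dx": 1.2, "dy": 0, "dz": 0.3, "turn": 0, "jaw": 0},
    {"dx": 1.2, "dy": 0, "dz": 0.3, "turn": 0, "jaw": 0},
    {"dx": 1.2, "dy": 0, "dz": 0.3, "turn": 0, "jaw": 0},
    {"dx": 1.2, "dy": 0, "dz": 0.3, "turn": 0, "jaw": 0},
    {"dx": 1.2, "dy": 0, "dz": 0.3, "turn": 0, "jaw": 0},
    {"dx": 1.0, "dy": 0, "dz": 0.2, "turn": 0, "jaw": 0},
    {"dx": 0, "dy": 0, "dz": 0, "turn": 0, "jaw": 0},
  ],
)

```text
time: 11.65
eef_pos: [0.4965, -0.0621, 0.1231]
ee_rot: [-3.14, 0.005, -2.875]
contact_force: [2.2, 0.6, -1.6]
finger_gap: 0.0005
finger_force: 0.9
```

Request:
carry_out(
  series=[
    {"dx": -0.6, "dy": 0, "dz": 0, "turn": 0, "jaw": 0},
    {"dx": 0, "dy": 0, "dz": -2.5, "turn": 0, "jaw": 0},
    {"dx": 0, "dy": 0, "dz": -2.5, "turn": 0, "jaw": 0},
    {"dx": 0, "dy": 0, "dz": 0, "turn": 0, "jaw": 0},
  ],
)

```text
time: 11.98
eef_pos: [0.5044, -0.0602, 0.176]
ee_rot: [-3.139, 0.007, -2.875]
contact_force: [1.0, -0.0, 1.6]
finger_gap: 0.0003
finger_force: 0.0
```

```bash
cat > bar.py <<'E'
from h import *
import sys
o=np.array([.5659,-.0421]);X=np.array([.966,.259]);Y=np.array([-.259,.966])
s=arm.state();print(s["time"],np.round(s["eef_pos"],4),np.round(s["contact_force"],2))
for n in ("wrist","top","scene"):
    im,W=world(n);cv2.imwrite(f"pics/{n}_{sys.argv[1]}.png",im[:,:,::-1]);W=W.reshape(-1,3);d=W[:,:2]-o
    a=d@X;b=d@Y;m=(abs(b)<.08)&(a>-.16)&(a<-.083)&(W[:,2]>.03)&(W[:,2]<.15)
    if m.any():print(n,m.sum(),np.percentile(a[m],[5,50,95]).round(4),np.percentile(W[m,2],[5,50,95]).round(4))
E
python3 bar.py a
```

```text
11.9833 [ 0.5044 -0.0602  0.176 ] [ 1.   -0.03  1.63]
wrist 4895 [-0.0989 -0.0919 -0.0842] [0.1304 0.1389 0.1408]
top 117 [-0.1009 -0.0935 -0.0851] [0.0435 0.1376 0.1435]
scene 229 [-0.0943 -0.0867 -0.0834] [0.1246 0.1358 0.139 ]
```

View pics/wrist_a.png

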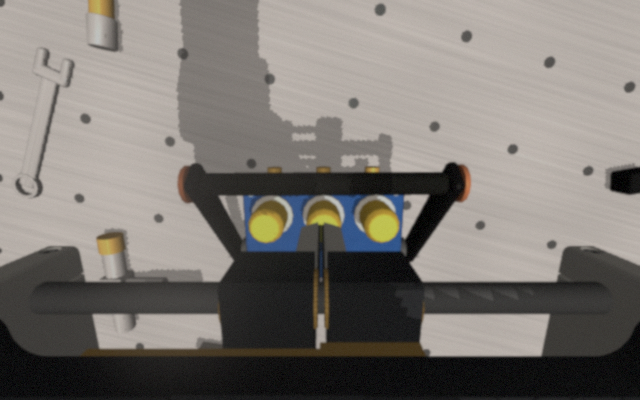

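The wrist view shows the bar across (195–455, 183), just in front of the caps. I'll go over it and press down along its arc.

Request:
carry_out(
  series=[
    {"dx": 1.7, "dy": 0, "dz": 0, "turn": 0, "jaw": 0},
    {"dx": 1.7, "dy": 0, "dz": 0, "turn": 0, "jaw": 0},
    {"dx": 0, "dy": 0, "dz": 1.5, "turn": 0, "jaw": 0},
    {"dx": 0, "dy": 0, "dz": 1.5, "turn": 0, "jaw": 0},
    {"dx": 0.3, "dy": 0, "dz": 0.9, "turn": 0, "jaw": 0},
    {"dx": 0.5, "dy": 0, "dz": 0.8, "turn": 0, "jaw": 0},
    {"dx": 0.5, "dy": 0, "dz": 1.0, "turn": 0, "jaw": 0},
    {"dx": 0.5, "dy": 0, "dz": 1.0, "turn": 0, "jaw": 0},
    {"dx": 0.4, "dy": 0, "dz": 1.0, "turn": 0, "jaw": 0},
    {"dx": 0.3, "dy": 0, "dz": 1.0, "turn": 0, "jaw": 0},
    {"dx": 0, "dy": 0, "dz": 0, "turn": 0, "jaw": 0},
  ],
)

```text
time: 13.05
eef_pos: [0.4383, -0.0764, 0.0818]
ee_rot: [3.139, -0.011, -2.876]
contact_force: [-0.9, -0.4, 0.8]
finger_gap: 0.0003
finger_force: 0.5
```

```bash
python3 bar.py b
```

```text
13.05 [ 0.4383 -0.0764  0.0818] [-0.88 -0.4   0.79]
wrist 5422 [-0.1411 -0.128  -0.1181] [0.0745 0.0816 0.1279]
top 47 [-0.1303 -0.1232 -0.1151] [0.0746 0.0797 0.0853]
scene 446 [-0.1288 -0.1179 -0.1124] [0.0691 0.0797 0.1419]
```

The bar is past the 1.25 stop, with its top at 82 mm. Centre on it and press home.

Request:
carry_out(
  series=[
    {"dx": -0.4, "dy": 0, "dz": -0.4, "turn": 0, "jaw": 0},
    {"dx": -0.4, "dy": 0, "dz": 0, "turn": 0, "jaw": 0},
    {"dx": 0, "dy": 0, "dz": 0.8, "turn": 0, "jaw": 0},
    {"dx": 0, "dy": 0, "dz": 0.8, "turn": 0, "jaw": 0},
    {"dx": 0, "dy": 0, "dz": 0.8, "turn": 0, "jaw": 0},
    {"dx": 0, "dy": 0, "dz": 0.8, "turn": 0, "jaw": 0},
    {"dx": 0, "dy": 0, "dz": 0.6, "turn": 0, "jaw": 0},
    {"dx": 0, "dy": 0, "dz": 0, "turn": 0, "jaw": 0},
    {"dx": 0, "dy": 0, "dz": 0, "turn": 0, "jaw": 0},
  ],
)

```text
time: 13.95
eef_pos: [0.4512, -0.0734, 0.0529]
ee_rot: [-3.141, -0.0, -2.875]
contact_force: [-8.1, 0.5, 46.3]
finger_gap: 0.0003
finger_force: 22.7
```

Hard stop at a tip height of 53 mm, as expected for fully home. Retreat and check.

Request:
carry_out(
  series=[
    {"dx": 0, "dy": 0, "dz": -1, "turn": 0, "jaw": 0},
    {"dx": 0, "dy": 0, "dz": -2, "turn": 0, "jaw": 0},
    {"dx": 0, "dy": 0, "dz": -3, "turn": 0, "jaw": 0},
    {"dx": 0, "dy": 0, "dz": -3, "turn": 0, "jaw": 0},
    {"dx": 0, "dy": 0, "dz": -3, "turn": 0, "jaw": 0},
    {"dx": 0, "dy": 0, "dz": -3, "turn": 0, "jaw": 0},
    {"dx": 0, "dy": 0, "dz": 0, "turn": 0, "jaw": 0},
    {"dx": 0, "dy": 0, "dz": 0, "turn": 0, "jaw": 0},
  ],
)

```text
time: 14.62
eef_pos: [0.4526, -0.0733, 0.201]
ee_rot: [-3.141, 0.003, -2.874]
contact_force: [-0.6, -0.6, -0.4]
finger_gap: 0.0002
finger_force: 0.0
```

```bash
python3 bar.py c
```

```text
14.6167 [ 0.4526 -0.0733  0.201 ] [-0.58 -0.62 -0.35]
wrist 2493 [-0.1329 -0.1247 -0.0873] [0.0397 0.0528 0.0552]
top 91 [-0.1352 -0.1291 -0.1213] [0.0436 0.0516 0.0574]
scene 256 [-0.1289 -0.1199 -0.115 ] [0.0408 0.0491 0.0536]
```

View pics/scene_c.png

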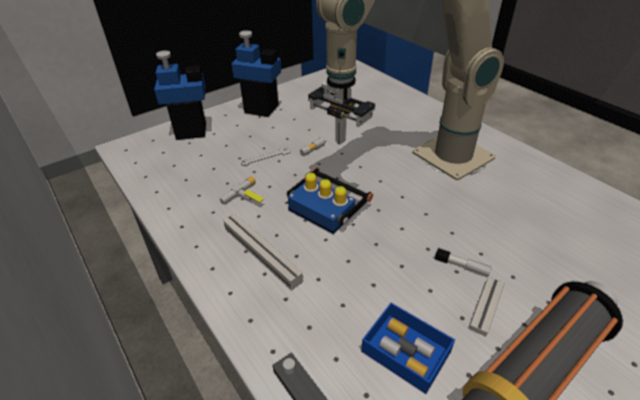

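The scene view shows the handle down in front of the block, ending at about (370,197). The other things lie where they were and the gripper is clear at (340,125). The bar top is at 53 mm, so the handle is fully home.

```bash
python3 -c "
from cell import hand_in
print(hand_in())"
```

```text
the job is handed in; nothing more can be done
None
```

All three valves are locked in, the handle is fully home and released, nothing else on the bench was moved, and the job was handed in at about 15 s; no verdict was returned.

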